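# Clamp a rack panel in the bench clamp

## Task

Two identical screw clamps stand on the bench of the rack room; a white rack panel lies in one of them. Turn that clamp's knob clockwise until its pad just touches the panel, then give it an eighth of a turn (45 degrees) more, without overtightening it. Let go of the knob, keep the panel where it lies, and leave the empty clamp alone.

Things in the scene. Friction and masses are not known exactly. Their poses are not given: they have to be found in the camera images.
- clamp_grip (a point): Knob of the clamp holding the panel: black disc, 48 mm across, 8 high, on the clamp's arm (its top 88 mm up), with an upright bar across it, 48 long, 14 wide, 36 high. This point is on the vertical turning axis, 13 mm under the bar's top, 23 above the disc, and stays at that height. x runs along the bar, y across, z up; it turns with the knob. Clamp: grey C stand, fixed, base 135 x 160 mm.
- clamp_knob (a joint): That knob's angle, rad; grows clockwise seen from above (tightening). Starts at -0.65 to -0.25. At 0 the bar is in line with the clamp's arm and the sprung pad under the arm meets the panel (24 mm of travel a turn); beyond, it turns slightly harder. Needs under 0.15 N m, stays where left, could turn on to 2.0.
- panel_center (a point): Centre (half-way up) of the loose white metal rack panel, 254 x 44 x 4 mm with dark round holes, lying flat across the steel bed of the clamp in use, its underside 22 mm above the bench; its y axis runs along its length.
- spare_knob (a joint): Angle in rad of the knob of the other, empty clamp, built and counted the same way. It starts at -0.6 to -0.3. To be left alone.
Things that resemble listed ones, but are neither listed nor needed, are in the scene too. Leave any brown or pink look-alike of the part that bears clamp_grip alone.

How it is judged:
By the outcome, as a careful person would: the job done as asked, in the order asked, and still so for the second after the job is handed in, with the robot touching nothing.
It also fails if it takes over 32 s, if anything falls off the work surface, if the arm or the gripper's body presses on something with over 40 N, if the wrist force passes 120 N, or if a joint passes its speed limit or range.

## Robot

A 7-joint arm with a two-finger parallel gripper is mounted at the origin on the work surface. World frame = base frame: x ahead of the robot, y to its left, z up, the work surface at z = 0. Lengths are in m, angles in rad, forces in N, time in s.
With the tool pointing down it reaches from about 0.4 to 0.85 m from the base axis. Payload 4.5 kg.
Tool frame: the origin (TCP) lies on the centre line of the jaws, within the pads' length; the fingertips stand 17 mm ahead of it and the grasp point (between the pads) lies 2 mm behind it (r.tip_reach is the distance from the TCP to the fingertips, in m); z points along the fingers, y is the line along which they close (so a half turn about z gives the same grasp; the last joint's range is limited). The gripper opens to 88 mm and grips with 3 to 60 N. Pads are 18 mm wide; open, the fingers measure 123 mm over their backs; the gripper's body (75 mm by 187 mm) begins 45 mm behind the grasp point.
Start: joints at [1.303, 0.689, -0.195, 1.565, 0.157, 0.902, -0.215], TCP at [0.186, -0.597, 0.256] pointing down, gripper open.
Joint ranges: [-3.01, 3.01], [-0.46, 2.08], [-1.47, 1.51], [0.13, 2.56], [-1, 4.14], [0.04, 2.09], [-2.66, 2.66]. Speed limits (rad/s): [2.57, 2.57, 3.14, 3.14, 3.14, 3.14, 3.14].

## Interface

Orientations are given as a unit quaternion [x, y, z, w].
In Python, from plant import r gives the robot as it stands.
- The arm moves only by the tool step_arm, never from a script. Its argument "steps" is a list of rows, each a list of 7 numbers: the shift along the tool's x, y, z in cm, then the turn, a rotation vector about the tool's x, y, z in degrees, then the gripper's target within -1 to 1 (shut at 1, half-way at 0, fully open at -1). A call has 1 to 8 rows; each row shifts and turns the commanded pose from where the row before left it, along the tool's axes as they then stand; what a row does not reach is not made up. A row lasts 1/8 s, in which the tool goes at most 62.5 mm and 10.7 degrees, less where a joint would pass 70% of its speed; a pose out of reach is approached as far as the arm can. A call with a gripper value outside its range is refused whole. The fingers move at their own pace and stop on an object; "force" is the grip in N (left out, the last holds). Time passes only in rows, so rows that do not move let the fingers close. It gives the time, the measured TCP pose, the force, the opening and the grip force at its end, in the units of the state.
- r.get_state(): the state, without advancing time (a new reading comes with each control period).
- r.snapshot(name): name is "side" or "top" or "wrist"; returns a dict with "pixels" (420x560x3 uint8, red, green, blue), "fx", "fy", "cx", "cy" (pixels), "cam_to_world" (4x4, takes a point from camera to world coordinates). Camera axes: x right, y down, z forward; pixel columns grow to the right and rows downward; lengths in m; the calibration is good to about 2 mm. The wrist camera is an equidistant fisheye: a pixel r from the principal point sees the ray r / f radians off the axis. A picture is of the moment at which its call begins. There is no depth.
- r.finish_job(): hands the job in; it is judged then, once.
The state is a dict: "clock": time; "q": joint angles; "qd": joint speeds; "joint_torque": joint torques, N m; "tool_pos": TCP position; "eef_rot": TCP orientation; "contact_force": force on the tool from outside, world axes, zero at the start; "moment": the same for the moment, N m; "opening": opening from 0.0 (shut) to 1.0 (fully open); "finger_force": force on a finger pad.
Only numpy, scipy, OpenCV 4.12 (cv2) and the standard library are available. Lean on these libraries where they do the work, as an engineer would, in place of code of your own. Each camera call takes 0.05 s, during which the arm holds its last target. There are 200 camera calls.

## Working session

There is one attempt and no reset: what is moved stays moved. The work goes in short steps, Python scripts to look and compute and a tool call to move; the robot and the scene stay as the last step left them, time stands still between calls to the robot, and variables do not carry over. Pictures are saved under pics/ and viewed, at most 10 in all, crops included, and the job is handed in when it is done.

Besides the shell and the picture viewer there is one more tool, called after "Emit:" as name([rows], argument=value, ...), one row to a line, values as JSON. step_arm: Moves the arm, as the interface text tells. Its arguments: {"type":"object","properties":{"steps":{"type":"array","items":{"type":"array","items":{"type":"number"}}},"force":{"type":"number"}},"required":["steps"]}

```bash
ls; mkdir -p pics; python3 - <<'E'
from plant import r
import cv2
for n in("top","side"):
    s=r.snapshot(n); cv2.imwrite(f"pics/{n}0.png",s["pixels"][:,:,::-1]); print(n,s["fx"],s["fy"],s["cx"],s["cy"],s["cam_to_world"])
st=r.get_state(); print(st["clock"],st["tool_pos"],st["eef_rot"])
E
```

```text
pics
top 494.62488894219916 494.62488894219916 282.761474688351 206.9563591232381 [[ 2.22059238e-02 -9.85482273e-01  1.68319891e-01  3.38399300e-01]
 [-9.99753241e-01 -2.19892736e-02  3.15117219e-03 -4.63123281e-03]
 [ 5.95807804e-04 -1.68348331e-01 -9.85727388e-01  1.13489827e+00]
 [ 0.00000000e+00  0.00000000e+00  0.00000000e+00  1.00000000e+00]]
side 427.64320534949167 427.64320534949167 273.1612405007248 209.27905776007222 [[-0.99882706 -0.02542957  0.04120483  0.44514281]
 [-0.04840589  0.50384174 -0.86243862  1.03186937]
 [ 0.00117073 -0.86342159 -0.50448171  0.69341074]
 [ 0.          0.          0.          1.        ]]
0.1 [ 0.18554158 -0.59626663  0.25499725] [ 9.88632231e-01  1.50351672e-01 -1.99249064e-04 -8.04276131e-04]
```

View pics/top0.png

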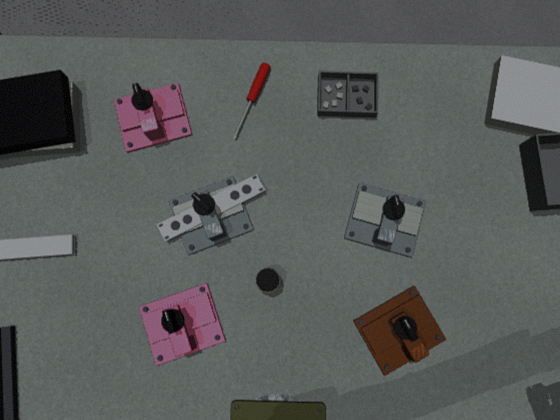

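View pics/side0.png

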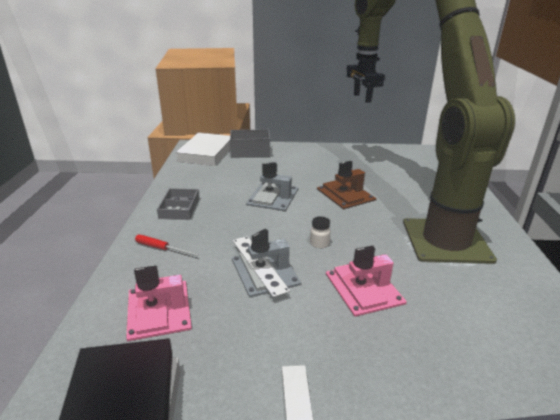

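Top view candidates for the clamp: grey clamp with panel, knob (204,203); grey empty clamp (394,208); pink (142,99) and (173,320); brown (405,327). The white bar at (35,247) lies loose. By the description I choose (204,203), and I check it in a crop.

```bash
cat > h.py <<'E'
import numpy as np, cv2
from plant import r
def ray(s,u,v,z):
    T=s["cam_to_world"]; d=T[:3,:3]@np.array([(u-s["cx"])/s["fx"],(v-s["cy"])/s["fy"],1]); o=T[:3,3]
    return o+d*(z-o[2])/d[2]
def proj(s,p,fish=False):
    T=s["cam_to_world"]; c=T[:3,:3].T@(np.array(p)-T[:3,3])
    if fish:
        rr=np.hypot(c[0],c[1]); k=np.arctan2(rr,c[2])/max(rr,1e-9); return np.array([s["cx"]+s["fx"]*k*c[0],s["cy"]+s["fy"]*k*c[1]])
    return np.array([s["cx"]+s["fx"]*c[0]/c[2],s["cy"]+s["fy"]*c[1]/c[2]])
E
python3 - <<'E'
from h import *
a=cv2.imread("pics/top0.png")[165:265,145:275]; b=cv2.imread("pics/side0.png")[215:305,220:310]
a=cv2.resize(a,None,fx=4,fy=4,interpolation=cv2.INTER_CUBIC); b=cv2.resize(b,(270,270),interpolation=cv2.INTER_CUBIC)
c=np.zeros((400,790,3),np.uint8); c[:,:520]=a; c[:270,520:]=b
cv2.imwrite("pics/crop.png",cv2.convertScaleAbs(c,alpha=1.8,beta=20))
s=r.snapshot("top"); print(ray(s,204,203,.11))
E
```

```text
[0.51815551 0.16456447 0.11      ]
```

View pics/crop.png

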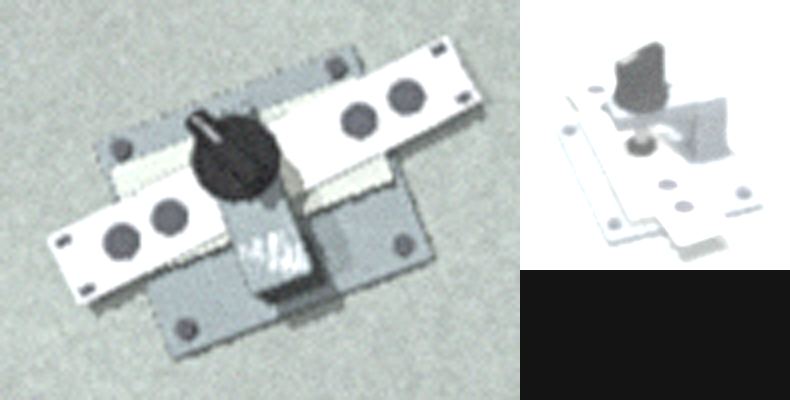

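The crop shows a grey C clamp with the white panel. Its knob disc is at about (204,204) and the bar end is up-left at about (194,194), counter-clockwise of the arm as expected. It is the right one, so I move over it and get the rest from the wrist camera.

Emit:
step_arm([
  [4.4, -3.2, 0, 0, 0, 0, -1],
  [4.4, -3.2, 0, 0, 0, 0, -1],
  [4.4, -3.2, 0, 0, 0, 0, -1],
  [4.4, -3.2, 0, 0, 0, 0, -1],
  [4.4, -3.2, 0, 0, 0, 0, -1],
  [4.4, -3.2, 0, 0, 0, 0, -1],
  [4.4, -3.2, 0, 0, 0, 0, -1],
  [4.4, -3.2, 0, 0, 0, 0, -1],
])

```text
clock: 1.15
tool_pos: [0.4466, -0.2462, 0.2557]
eef_rot: [0.989, 0.15, -0.0, 0.0]
contact_force: [-0.1, 0.5, 0.1]
opening: 1.002
finger_force: 0.0
```

Emit:
step_arm([
  [2.3, -4.7, 0, 0, 0, 0, -1],
  [2.3, -4.7, 0, 0, 0, 0, -1],
  [2.3, -4.7, 0, 0, 0, 0, -1],
  [2.3, -4.7, 0, 0, 0, 0, -1],
  [2.3, -4.7, 0, 0, 0, 0, -1],
  [2.3, -4.7, 0, 0, 0, 0, -1],
  [2.3, -4.7, 0, 0, 0, 0, -1],
  [0, 0, 0, 0, 0, 0, -1],
])

```text
clock: 2.15
tool_pos: [0.5018, 0.12, 0.2556]
eef_rot: [0.988, 0.155, 0.001, -0.002]
contact_force: [-0.6, -0.3, -0.3]
opening: 0.999
finger_force: 0.0
```

```bash
python3 - <<'E'
from h import *
s=r.snapshot("wrist"); cv2.imwrite("pics/w1.png",cv2.convertScaleAbs(s["pixels"][:,:,::-1],alpha=1.6,beta=15))
print(s["fx"],s["cx"],s["cy"],s["cam_to_world"])
st=r.get_state(); print(st["clock"],st["tool_pos"],st["eef_rot"],st["q"])
t=r.snapshot("top")
P=[ray(t,145+u/4,165+v/4,.012)[:2] for u,v in((122,149),(337,68),(187,329),(404,244))]
for a,b in((1,0),(3,2),(2,0),(3,1)): d=P[b]-P[a]; print(np.degrees(np.arctan2(d[1],d[0])))
print(sum(P)/4)
E
```

```text
325.19226210127806 286.11299011025415 209.19650712772466 [[ 0.30498787 -0.91110286 -0.27726156  0.57411639]
 [-0.95235123 -0.29271895 -0.08568985  0.14335723]
 [-0.00308745  0.29018475 -0.95696566  0.38487317]
 [ 0.          0.          0.          1.        ]]
2.2 [0.50147354 0.11643406 0.25545068] [ 9.88297698e-01  1.52537069e-01 -1.20462681e-04 -2.98120052e-04] [-0.24889347  0.54447247 -0.10743842  1.89751846  0.08493263  0.70406719
 -1.67022693]
112.49886487403364
112.91738877441517
22.67018605697568
22.58926078482882
[0.50964687 0.16417387]
```

View pics/w1.png

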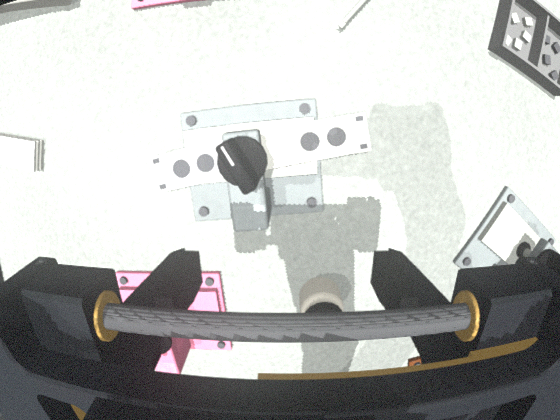

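The wrist view shows the knob disc at about (242,160) and the bar from about (220,142) to (248,190). I enlarge that area to get its axis and angle.

```bash
python3 - <<'E'
from h import *
s=r.snapshot("wrist"); a=s["pixels"][115:215,190:290,::-1]
cv2.imwrite("pics/w2.png",cv2.convertScaleAbs(cv2.resize(a,(600,600),interpolation=cv2.INTER_CUBIC),alpha=2.6,beta=40))
E
```

```text
(no output)
```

View pics/w2.png

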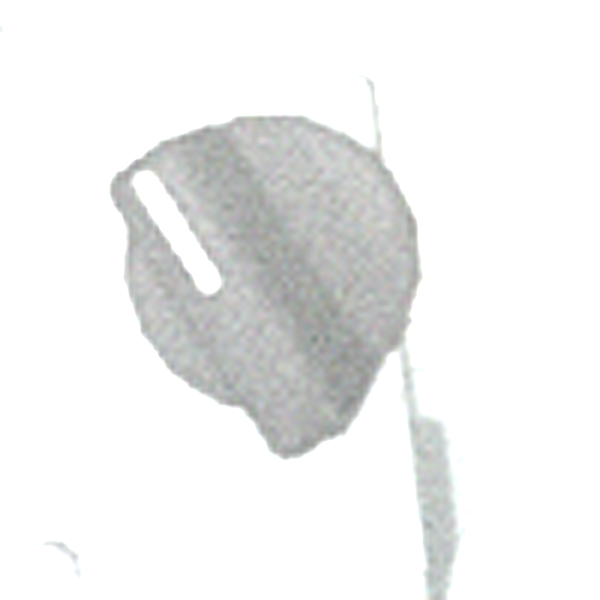

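```bash
cat >> h.py <<'E'
def fray(s,u,v,z):
    T=s["cam_to_world"]; x,y=u-s["cx"],v-s["cy"]; n=np.hypot(x,y); th=n/s["fx"]
    d=T[:3,:3]@np.array([np.sin(th)*x/n,np.sin(th)*y/n,np.cos(th)]); o=T[:3,3]
    return o+d*(z-o[2])/d[2]
def tool():
    st=r.get_state(); from scipy.spatial.transform import Rotation as R
    M=R.from_quat(st["eef_rot"]).as_matrix(); return np.array(st["tool_pos"]),M,np.degrees(np.arctan2(M[1,0],M[0,0])),st
E
python3 - <<'E'
from h import *
s=r.snapshot("wrist"); f=lambda u,v,z:fray(s,190+u/6,115+v/6,z)
a,b=f(210,285,.132),f(145,178,.132); print("line",a,b,np.degrees(np.arctan2(*(b-a)[1::-1])))
e,g=f(128,150,.132),f(312,452,.132); print("top",e,g,(e+g)/2,np.linalg.norm(e-g),np.degrees(np.arctan2(*(e-g)[1::-1])))
print("disc",f(272,261,.096))
p,M,y,st=tool(); print(p,y,M); 
c=np.array([*f(272,261,.096)[:2],.117]); print((M.T@(c-p))*100)
E
```

```text
line [0.52296156 0.17084271 0.132     ] [0.53434362 0.18300075 0.132     ] 46.88799906179596
top [0.53731759 0.18619101 0.132     ] [0.50497863 0.15172419 0.132     ] [0.52114811 0.1689576  0.132     ] 0.04726276858165372 46.82434280751766
disc [0.52184717 0.16761153 0.096     ]
[0.50146949 0.11245837 0.25552049] 17.159305634031583 [[ 9.55487548e-01  2.95030512e-01 -7.37174144e-04]
 [ 2.95029303e-01 -9.55487162e-01 -1.41209093e-03]
 [-1.12097034e-03  1.13174733e-03 -9.99998731e-01]]
[ 3.58976968 -4.68428755 13.84274155]
```

Emit:
step_arm([
  [1.8, -2.3, 0, 0, 0, 0, -1],
  [1.8, -2.4, 0, 0, 0, 0, -1],
  [0, 0, 0, 0, 0, -9.9, -1],
  [0, 0, 0, 0, 0, -9.9, -1],
  [0, 0, 0, 0, 0, -9.9, -1],
  [0, 0, 3, 0, 0, 0, -1],
  [0, 0, 3, 0, 0, 0, -1],
  [0, 0, 0, 0, 0, 0, -1],
])

```text
clock: 3.35
tool_pos: [0.5209, 0.1673, 0.1941]
eef_rot: [0.918, 0.398, -0.003, 0.0]
contact_force: [-0.0, 0.7, 1.4]
opening: 1.004
finger_force: 0.0
```

```bash
python3 - <<'E'
from h import *
s=r.snapshot("wrist"); p,M,y,st=tool(); print(p,y,st["clock"],st["q"][6])
im=s["pixels"][:,:,::-1].copy()
cv2.imwrite("pics/w3.png",cv2.convertScaleAbs(im,alpha=2.4,beta=35))
print(proj(s,[.5215,.168,.132],True),M.T@(np.array([.5215,.168,.117])-p)*100)
E
```

```text
[0.5219152  0.16813019 0.1954128 ] 46.862362911977115 3.4 -1.3827776602857733
[286.36157477 234.70936245] [-0.020411   -0.01976868  7.84134965]
```

View pics/w3.png

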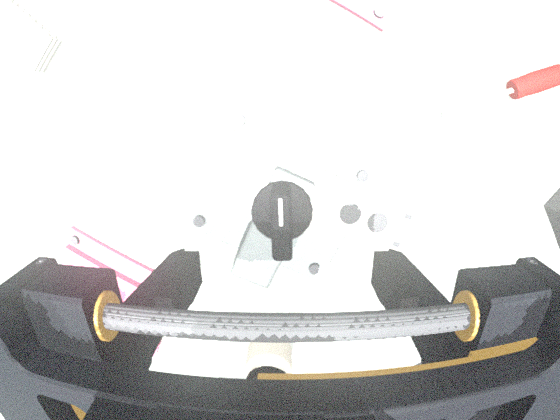

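The bar is now in line with the tool, with its pointer at u≈281 from v≈199 to 226, and both fingers are clear of everything. I correct the lateral offset.

```bash
python3 - <<'E'
from h import *
s=r.snapshot("wrist"); p,M,y,st=tool()
g=cv2.cvtColor(s["pixels"],cv2.COLOR_RGB2GRAY).astype(int)
m=g[196:230,274:290]>g[196:230,274:290].max()*.6; v,u=np.nonzero(m)
vx,vy,x0,y0=cv2.fitLine(np.c_[u+274,v+196].astype(np.float32),cv2.DIST_L2,0,.01,.01).ravel(); print(x0,y0,vx/vy,u.size)
a,b=fray(s,x0+vx/vy*12,y0+12,.132),fray(s,x0-vx/vy*12,y0-12,.132)
print(a,b,np.degrees(np.arctan2(*(b-a)[1::-1])),y, M.T@((a+b)/2-p)*100)
E
```

```text
279.89474 213.11578 0.04183198 95
[0.52400255 0.17585597 0.132     ] [0.53433528 0.1876502  0.132     ] 48.778934992975536 46.890797716359664 [ 1.39558896 -0.40678545  6.42729136]
```

Emit:
step_arm([
  [0, -0.25, 2, 0, 0, 0, -1],
  [0, 0, 2, 0, 0, 0, -1],
  [0, 0, 2, 0, 0, 0, -1],
  [0, 0, 1.6, 0, 0, 0, -1],
  [0, 0, 0, 0, 0, 0, -1],
  [0, 0, 0, 0, 0, 0, 0.3],
  [0, 0, 0, 0, 0, 0, 0.6],
  [0, 0, 0, 0, 0, 0, 0.6],
], force=12)

```text
clock: 4.45
tool_pos: [0.5206, 0.1717, 0.1202]
eef_rot: [0.917, 0.399, 0.0, 0.0]
contact_force: [-0.2, 0.5, -0.5]
opening: 0.684
finger_force: 0.0
```

Emit:
step_arm([
  [0, 0, 0, 0, 0, 0, 1],
  [0, 0, 0, 0, 0, 0, 1],
  [0, 0, 0, 0, 0, 0, 1],
  [0, 0, 0, 0, 0, 0, 1],
])

```text
clock: 4.95
tool_pos: [0.5203, 0.1715, 0.1196]
eef_rot: [0.917, 0.399, -0.0, 0.0]
contact_force: [0.5, -0.2, 0.3]
opening: 0.229
finger_force: 0.0
```

```bash
python3 - <<'E'
from h import *
p,M,y,st=tool(); print(p,y,st["clock"],st["q"][6],st["contact_force"],st["moment"],st["opening"],st["finger_force"])
E
```

```text
[0.52026002 0.17152018 0.11964602] 46.99440891492359 4.95 -1.4283767402332412 [ 0.48865736 -0.24168416  0.31082035] [-0.05714856  0.02633703 -0.00058137] 0.2287932314754355 0.0
```

Emit:
step_arm([
  [0, 0, 0, 0, 0, 0, 1],
  [0, 0, 0, 0, 0, 0, 1],
  [0, 0, 0, 0, 0, 0, 1],
])

```text
clock: 5.32
tool_pos: [0.5202, 0.1716, 0.1197]
eef_rot: [0.917, 0.399, -0.0, -0.0]
contact_force: [0.4, 0.2, 0.4]
opening: 0.161
finger_force: 12.0
```

```bash
python3 - <<'E'
from h import *
p,M,y,st=tool(); print(p,y,st["clock"],st["q"][6],st["contact_force"],M.T@st["contact_force"],st["moment"],st["opening"],st["finger_force"])
E
```

```text
[0.52021108 0.17161497 0.11968302] 46.998453865187464 5.325 -1.4283984977504547 [0.44964765 0.1670831  0.37332868] [ 0.4288187   0.21486733 -0.37339071] [0.00446097 0.0128691  0.02029205] 0.16119801113040713 11.999693540856242
```

Both pads touch and there is no side load. I turn 24° to the contact point, then check.

Emit:
step_arm([
  [0, 0, 0, 0, 0, 6, 1],
  [0, 0, 0, 0, 0, 6, 1],
  [0, 0, 0, 0, 0, 6, 1],
  [0, 0, 0, 0, 0, 6, 1],
  [0, 0, 0, 0, 0, 0, 1],
])

```text
clock: 5.95
tool_pos: [0.5206, 0.171, 0.1197]
eef_rot: [0.98, 0.2, 0.0, 0.001]
contact_force: [0.7, -1.7, -0.9]
opening: 0.159
finger_force: 12.0
```

```bash
python3 - <<'E'
from h import *
p,M,y,st=tool(); print(p,y,st["clock"],st["q"][6],M.T@st["contact_force"],st["moment"],st["opening"],st["finger_force"])
E
```

```text
[0.52059864 0.17096543 0.11967338] 23.01603663173532 5.95 -1.6900016173583767 [-6.89979530e-04  1.81126751e+00  8.64185771e-01] [-0.30082499 -0.20508303 -0.04668876] 0.15858382569879056 12.001054269494489
```

Emit:
step_arm([
  [0, 0.05, 0, 0, 0, 6.5, 1],
  [0, 0.05, 0, 0, 0, 6.5, 1],
  [0, 0, 0, 0, 0, 6.5, 1],
  [0, 0, 0, 0, 0, 6.5, 1],
  [0, 0, 0, 0, 0, 6.5, 1],
  [0, 0, 0, 0, 0, 6.5, 1],
  [0, 0, 0, 0, 0, 6.5, 1],
  [0, 0, 0, 0, 0, 0, 1],
])

```text
clock: 6.95
tool_pos: [0.5206, 0.1695, 0.1197]
eef_rot: [0.981, -0.194, 0.0, 0.001]
contact_force: [0.6, -3.5, 0.3]
opening: 0.156
finger_force: 12.0
```

```bash
python3 - <<'E'
from h import *
p,M,y,st=tool(); print(p,y,st["clock"],st["q"][6],M.T@st["contact_force"],st["moment"],st["opening"],st["finger_force"])
E
```

```text
[0.52061194 0.16952464 0.11967037] -22.412601687950673 6.95 -2.1715054318951124 [ 1.9037045   2.96734152 -0.25041672] [-0.67967644 -0.0870949  -0.05180971] 0.15632479844816555 12.000299873761833
```

Yaw is at the target of −22.4°. I open slowly, then lift off.

Emit:
step_arm([
  [0, 0, 0, 0, 0, 0, 0.5],
  [0, 0, 0, 0, 0, 0, 0],
  [0, 0, 0, 0, 0, 0, -0.3],
  [0, 0, 0, 0, 0, 0, -0.3],
  [0, 0, -1, 0, 0, 0, -0.3],
  [0, 0, -2, 0, 0, 0, -0.3],
  [0, 0, -3, 0, 0, 0, -0.3],
  [0, 0, -3, 0, 0, 0, -0.3],
])

```text
clock: 7.95
tool_pos: [0.5206, 0.1706, 0.2112]
eef_rot: [0.981, -0.195, 0.0, -0.0]
contact_force: [0.1, -0.1, 0.2]
opening: 0.649
finger_force: 0.0
```

```bash
python3 - <<'E'
from h import *
s=r.snapshot("wrist"); p,M,y,st=tool(); print(p,y,st["clock"],st["contact_force"],st["opening"])
cv2.imwrite("pics/w4.png",cv2.convertScaleAbs(s["pixels"][:,:,::-1],alpha=1.6,beta=20))
E
```

```text
[0.52269137 0.17105863 0.21477829] -22.52399335791626 8.0 [0.03294186 0.46630385 1.12149229] 0.6491461065710136
```

View pics/w4.png

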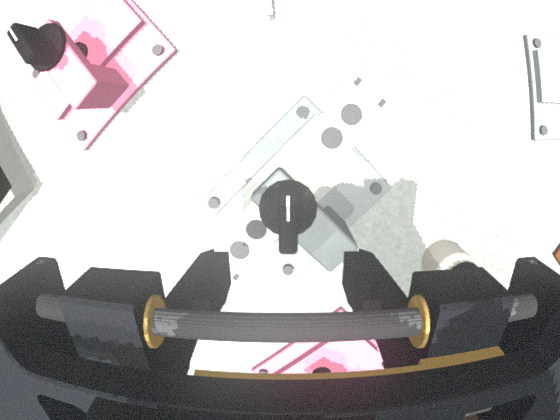

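The bar is upright in the image at (288,195–250), in line with the tool, and the clamp arm runs at about 45° to it. The panel is still on the bed. I check the numbers and hand in.

```bash
python3 - <<'E'
from h import *
s=r.snapshot("wrist"); an=lambda a,b:np.degrees(np.arctan2(*(a-b)[1::-1]))
B=[fray(s,u,v,.012) for u,v in((214,203),(303,112),(375,188),(288,269))]
arm=(an(B[1],B[2])+an(B[0],B[3]))/2; arm2=(an(B[0],B[1])+an(B[3],B[2]))/2-90
k=an(fray(s,288.5,196,.132),fray(s,288.5,221,.132)); print(arm,arm2,k,(arm+arm2)/2-k)
t=r.snapshot("top")["pixels"][:,:,::-1]; o=cv2.imread("pics/top0.png"); w=lambda im:set(zip(*np.nonzero(im[170:240,150:180].min(2)>150)))
a,b=w(o),w(t); print("panel end pixels",len(a),len(b),len(a^b))
if abs((arm+arm2)/2-k-45)<4: print(r.finish_job())
E
```

```text
22.761756818755757 22.8178877319059 -22.442627941833212 45.23245021716404
panel end pixels 0 113 113
the job is handed in; nothing more can be done
None
```

I turned the knob of the clamp holding the panel clockwise to 45.2° past pad contact (by the wrist camera), let go, and handed the job in at about 8 s of the 32 s allowed; the panel still lies on the bed by eye, though my pixel check of its position was inconclusive, and I never went near the empty clamp.

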